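# Set a lens barrel on its focus stop and lock it

### The job

Fit the loose two-armed key over the lens barrel's oblong head and turn it clockwise until its arm rests lightly against the focus stop post. Leave the key there to hold the barrel still and turn the knurled lock ring below it clockwise until it seats and is nipped up to about 1 N m (do not strain it past 1.5 N m). Then lift the key off and lay it back flat on the bench, leaving the barrel where the stop set it and the other things where they are.

Things in the scene. Friction and masses are not known exactly. Their poses are not given: they have to be found in the camera images.
- lens_unit: Fixed grey cast unit: base plate 184 x 104 mm, 14 mm thick; a round turret, 54 mm diameter, up to 60 mm; a low black box (top at 41 mm) on the base's +x half. Origin on the bench under the barrel's vertical axis; z up, x along the base's long side, the focus stop on its -x half.
- focus_stop: Fixed upright steel post, 10 mm diameter, top 100 mm over the bench. Origin: its foot, on the base plate 14 mm over the bench. It stands 72 mm from the barrel's axis towards the unit's -x and 12 mm towards +y, so the key's -x arm touches it just when the key is parallel to the unit's x axis. Rigid.
- barrel: Aluminium lens barrel that turns about its vertical axis in the turret, drag 0.1 N m. Origin on the axis at the shoulder (36 mm diameter) where the key sits, 80 mm over the bench. Above it the oblong head: 27 mm along x, 22 mm along y, 16 mm high, top 6 mm tapering 2.5 mm a side. Starts 0.25 to 0.6 rad counter-clockwise (from above) of the stop setting, where its x is parallel to the unit's x.
- lock_ring: Dark knurled ring on the barrel's thread: 64 mm diameter, 14 mm high, 60.5 to 74.5 mm over the bench. Origin: centre of its underside. Thread drag while turning 0.25 N m, more than the barrel's, so a free barrel turns along. It seats hard on the turret after 0.65 to 1.1 rad clockwise, its x then within 0.2 rad of the barrel's x. 1 N m presses the key on the stop with 13 N.
- barrel_key: Loose two-armed steel key, 170 mm long, 0.16 kg, lying flat. Origin: centre of its underside; z up, x along the arms. Head 42 (x) x 40 mm (y), 12 mm thick, flat gripping sides 28 mm long at y = +-20 mm; oblong through hole 28.2 (x) x 23.2 mm (y), 0.6 mm play a side on the barrel's head; arms 14 mm wide, from 2 to 10 mm over the underside. Fits either way round.
- petri_dish: Bystander: clear flat dish, 55 mm diameter, 13 mm high; origin under its centre.
- beaker: Bystander: small glass beaker, 47 mm diameter, 58 mm high; origin under its centre.
- dropper: Bystander: small white bottle with a blue cap, 32 mm diameter, 75 mm high; origin under its centre.

How it is judged (in metres and radians):
On the way, in this order (a step that is already met when the one before it is completed fails the run):
1. the key sits down on the barrel's head and the barrel has been turned to the focus stop (distance between barrel_key and barrel below 0.003 m and z of barrel_key in the frame of lens_unit below 0.0825 m and angle between the x axis of barrel_key and the x axis of lens_unit, either way round below 0.04 rad and angle between the x axis of barrel and the x axis of lens_unit, either way round below 0.15 rad), for 0.2 s.
2. the fingers, on the lock ring alone, have nipped it up on its seat, the key holding the barrel against the stop (at least 8.5 N on the post) (angle between the x axis of lock_ring and the x axis of barrel, either way round below 0.3 rad and contact force between barrel_key and focus_stop above 8.5 N and contact force between the fingers and lock_ring above 2 N and contact force between the fingers and barrel_key below 1 N and distance between barrel_key and barrel below 0.004 m), for 0.2 s.
At the end, for the whole second after the job is handed in: The lock ring is left tight (its x axis within 0.3 rad of the barrel's x), the barrel's oblong head within 0.15 rad of the stop setting (parallel to the base's long side), and the key lies flat on the bench (underside lower than 6 mm, tilt under 0.1 rad), off the unit and at rest (angle between the x axis of lock_ring and the x axis of barrel, either way round below 0.3 rad and angle between the x axis of barrel and the x axis of lens_unit, either way round below 0.15 rad and height (world z) of barrel_key below 0.006 m and angle between barrel_key's own z axis and vertical below 0.1 rad and linear speed of barrel_key below 0.02 m/s); the robot touches nothing.
It fails at once if the key bears on the focus stop with more than 20 N (about 1.5 N m) (contact force between barrel_key and focus_stop above 20 N).
It fails at once if the petri dish, the beaker or the dropper bottle is moved more than 20 mm (distance of any of petri_dish, beaker, dropper from where it was at the start of the episode above 0.02 m).
It also fails if it takes over 72 s, if anything falls off the work surface, if the arm or the gripper's body presses on something with over 40 N, if the wrist force passes 120 N, or if a joint passes its speed limit or range.

### The arm

A 6-joint arm with a two-finger parallel gripper is mounted at the origin on a cart in front of the work surface, level with it; the furniture and walls round the work are solid. World frame = base frame: x ahead of the robot, y to its left, z up, the work surface at z = 0. Lengths are in m, angles in degrees, forces in N, time in s.
With the tool pointing down it reaches from about 0.3 to 0.775 m from the base axis. Payload 14.6 kg.
Tool frame: the origin (TCP) lies at the very end of the fingers, on their centre line; the grasp point (between the pads) lies 19 mm behind it; z points along the fingers, y is the line along which they close (so a half turn about z gives the same grasp; the last joint's range is limited). The gripper opens to 85 mm and grips with 20 to 120 N. Pads are 22 mm wide; open, the fingers measure 114 mm over their backs; the gripper's body (76 mm by 85 mm) begins 54 mm behind the grasp point. The pads swing forward as they close: fully open they stand 13 mm farther back than shut.
Start: joints at [64.08, 17.183, 87.147, -0, 75.671, -3.816], TCP at [0.207, 0.51, 0.231] pointing down, gripper open.
Joint ranges: [-173.82, 173.82], [-45.26, 126.66], [13.44, 144.39], [-59.66, 239.66], [0, 175.72], [-146.38, 146.38]. Speed limits (degrees/s): [127.2, 127.2, 147.25, 180, 180, 180].

### API

Orientations are given as [roll, pitch, yaw] about the fixed x, y, z axes, in that order (R = Rz(yaw) Ry(pitch) Rx(roll)).
In Python, from cell import manip gives the robot as it stands.
- The arm moves only by the tool carry_out, never from a script. Its argument "increments" is a list of rows, each a list of 3 entries, a list of its own where there are three numbers: the turn, a rotation vector about the tool's x, y, z in rad, then the shift along the tool's x, y, z in m, then the opening, from 0 (shut) to 1 (fully open). A call has 1 to 5 rows; each row is the pose to reach, as a shift and turn from the pose commanded when the call began, along the tool's axes at that moment; what a row does not reach only later rows make up. A row lasts 1/10 s, in which the tool goes at most 50 mm and 8.59 degrees, less where a joint would pass 70% of its speed; a pose out of reach is approached as far as the arm can. A call with a gripper value outside its range is refused whole. The fingers move at their own pace and stop on an object; "force" is the grip in N (left out, the last holds). Time passes only in rows, so rows that repeat a pose let the fingers close. It gives the time, the measured TCP pose, the force, the opening and the grip force at its end, in the units of the state.
- manip.get_state(): the state, without advancing time (a new reading comes with each control period).
- manip.camera(name): name is "scene" or "top" or "wrist"; returns (picture, depth): 384x512x3 uint8, red, green, blue; 384x512 float32, m along the optical axis (not along the pixel's ray), 0 where there is no reading.
- manip.calibration(name): a dict with "camera_matrix" (3x3 intrinsics, pixels), "dist_coeffs" ([k1, k2, p1, p2, k3] as OpenCV has them; the pictures are not rectified), "extrinsics" (4x4, takes a point from world to camera coordinates). Camera axes: x right, y down, z forward; pixel columns grow to the right and rows downward; lengths in m; the calibration is good to about 2 mm. A picture is of the moment at which its call begins: read the wrist's pose just before it. calibration takes no time and is no camera call; for the wrist camera it gives the pose at the moment of the call.
- manip.sign_off(): hands the job in; it is judged then, once.
Trained networks look in the newest picture that a camera, given by its name, has taken for a name from the list of things; names that differ only in an ending like _2 or _b are one class to them, and where a whole thing is asked for, a point or a joint stands for the part that bears it (a point fixed in the world has none). Each returns a list of dicts, best first, with "confidence" (0 to 1); they miss things now and then, are a little off and sometimes report something else, mostly with a low value. They report only what shows in the picture. A call takes as long as a camera call.
- manip.boxes_of(camera, label): "box" ([left, top, right, bottom] in pixels, round what is visible of it).
- manip.silhouettes(camera, label): "pixels" (384x512 bool, what is visible of it) and "box" ([left, top, right, bottom] in pixels, round what is visible of it).
The state is a dict: "time": time; "qpos": joint angles; "joint_velocities": joint speeds; "joint_torque": joint torques, N m; "ee_pos": TCP position; "ee_rot": TCP orientation; "force": force on the tool from outside, world axes, zero at the start; "wrist_torque": the same for the moment, N m; "width": opening from 0.0 (shut) to 1.0 (fully open); "finger_force": force on a finger pad.
Only numpy, scipy, OpenCV 4.12 (cv2) and the standard library are available. Lean on these libraries where they do the work, as an engineer would, in place of code of your own. Each camera call takes 0.05 s, during which the arm holds its last target. There are 200 camera calls.

## Working session

There is one attempt and no reset: what is moved stays moved. The work goes in short steps, Python scripts to look and compute and a tool call to move; the robot and the scene stay as the last step left them, time stands still between calls to the robot, and variables do not carry over. Pictures are saved under pics/ and viewed, at most 10 in all, crops included, and the job is handed in when it is done.

Besides the shell and the picture viewer there is one more tool, called after "Emit:" as a command line: name --argument value ..., lists and objects as JSON in quotes. carry_out: Moves the arm, as the interface text tells. Its arguments: {"type":"object","properties":{"increments":{"type":"array","items":{"type":"array"}},"force":{"type":"number"}},"required":["increments"]}

```bash
ls; mkdir -p pics
cat > h.py <<'E'
import numpy as np, cv2, json
from cell import manip
from scipy.spatial.transform import Rotation as R
def cal(n):
    c=manip.calibration(n); return np.array(c["camera_matrix"]),np.array(c["dist_coeffs"]),np.array(c["extrinsics"])
def world(n,uv,z):
    """uv Nx2 pixels, z depth per pixel -> world points"""
    K,d,E=cal(n); p=cv2.undistortPoints(np.float64(uv).reshape(-1,1,2),K,d).reshape(-1,2)
    P=np.c_[p*np.c_[z],z]; return (P-E[:3,3])@E[:3,:3]
def cloud(n,depth,mask=None):
    m=(depth>0) if mask is None else mask&(depth>0)
    v,u=np.nonzero(m); return world(n,np.c_[u,v],depth[v,u]),np.c_[u,v]
def save(n,im): cv2.imwrite(n,im[...,::-1])
def proj(n,P):
    K,d,E=cal(n); return cv2.projectPoints(np.float64(P).reshape(-1,1,3),E[:3,:3],E[:3,3],K,d)[0].reshape(-1,2)
E
python3 - <<'E'
from h import *
s=manip.get_state(); print({k:np.round(v,3).tolist() for k,v in s.items()})
ims=[]
for n in ("top","scene"):
    im,dp=manip.camera(n); ims.append(im); np.save(f"{n}.npy",dp)
    for l in ("lens_unit","focus_stop","barrel","lock_ring","barrel_key","petri_dish","beaker","dropper"):
        r=manip.silhouettes(n,l)
        for o in r[:2]:
            P,_=cloud(n,dp,o["pixels"])
            print(n,l,round(o["confidence"],2),np.round(o["box"]),o["pixels"].sum(),np.round(np.median(P,0),3),np.round(P.max(0),3)if len(P) else 0)
        if r: np.save(f"m_{n}_{l}.npy",r[0]["pixels"])
save("pics/a.png",cv2.resize(ims[0],(800,600)));save("pics/b.png",ims[1])
E
```

```text
pics
{'time': 0.0, 'qpos': [64.08, 17.216, 87.183, -0.0, 75.669, -3.817], 'joint_velocities': [-0.019, -0.135, 0.074, -0.031, -0.108, -0.043], 'joint_torque': [0.0, -54.35, -36.177, -0.0, 0.004, -0.0], 'ee_pos': [0.207, 0.509, 0.231], 'ee_rot': [-179.932, -0.004, 157.898], 'force': [0.264, 0.783, 0.424], 'wrist_torque': [-0.013, -0.03, 0.037], 'finger_force': 0.0, 'width': 1.0}
top lens_unit 0.56 [219. 149. 275. 218.] 2413 [0.583 0.171 0.016] [0.682 0.244 0.101]
top focus_stop 0.46 [278. 122. 302. 137.] 264 [0.737 0.049 0.001] [0.762 0.075 0.016]
top barrel 0.86 [238. 171. 260. 194.] 421 [0.584 0.172 0.075] [0.614 0.203 0.099]
top lock_ring 0.79 [236. 170. 260. 193.] 281 [0.583 0.169 0.074] [0.614 0.199 0.083]
top lock_ring 0.59 [304. 237. 328. 257.] 267 [ 0.405 -0.029  0.022] [ 0.43  -0.003  0.063]
top barrel_key 0.81 [157. 194. 193. 248.] 344 [0.47 0.37 0.01] [0.544 0.407 0.019]
top petri_dish 0.61 [281. 119. 301. 139.] 301 [0.738 0.046 0.001] [0.765 0.076 0.02 ]
top beaker 0.51 [307. 241. 327. 260.] 264 [ 0.405 -0.029  0.022] [ 0.43  -0.003  0.063]
top dropper 0.57 [334. 229. 350. 245.] 169 [ 0.435 -0.098  0.057] [ 0.449 -0.088  0.08 ]
scene lens_unit 0.66 [213. 185. 294. 235.] 2301 [0.566 0.158 0.017] [0.698 0.252 0.101]
scene focus_stop 0.56 [226. 194. 231. 216.] 91 [0.514 0.201 0.051] [0.524 0.211 0.101]
scene barrel 0.82 [242. 185. 266. 206.] 375 [0.574 0.164 0.074] [0.624 0.246 0.099]
scene lock_ring 0.77 [241. 187. 266. 204.] 221 [0.569 0.164 0.073] [0.636 0.25  0.093]
scene barrel_key 0.94 [148. 183. 207. 201.] 366 [0.472 0.367 0.008] [0.546 0.409 0.017]
scene petri_dish 0.57 [315. 196. 328. 209.] 180 [0.738 0.056 0.002] [0.764 0.073 0.163]
scene beaker 0.61 [253. 276. 277. 302.] 437 [ 0.407 -0.025  0.033] [0.452 0.019 0.06 ]
scene dropper 0.72 [287. 292. 305. 315.] 281 [ 0.423 -0.109  0.054] [ 0.452 -0.075  0.08 ]
```

View pics/a.png

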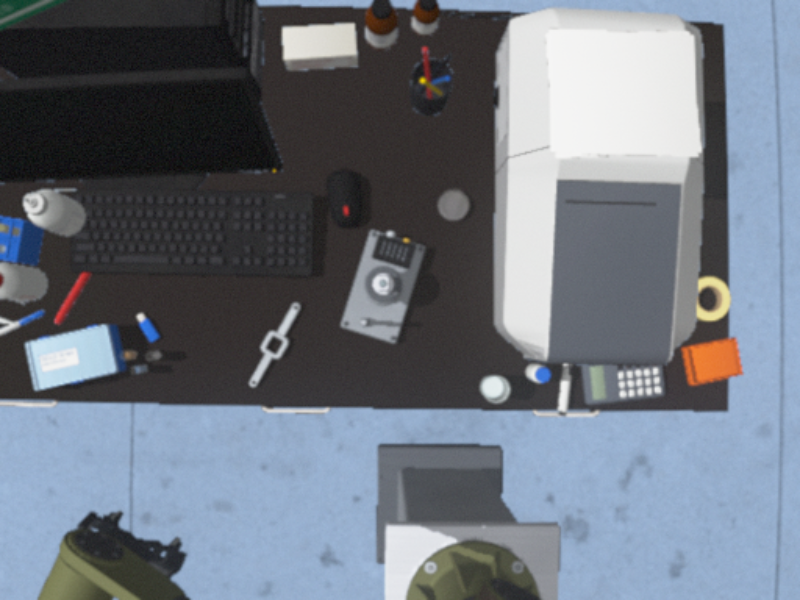

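View pics/b.png

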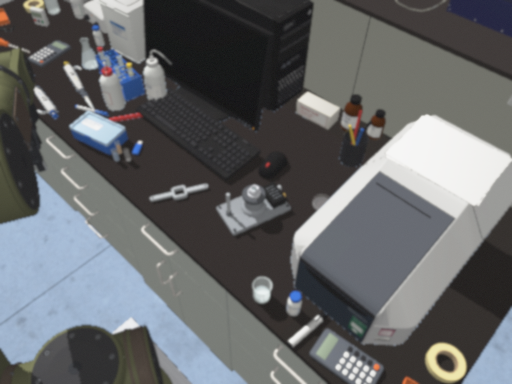

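The top picture shows the key lying at about (275,345), the lens unit with the barrel at (383,284), and the stop at (365,322) on the robot side. The scene picture agrees. I'll move above the key and look with the wrist camera.

Emit:
carry_out --increments '[[[0,0,0.03],[-0.045,-0.005,0],1],[[0,0,0.06],[-0.09,-0.01,0],1],[[0,0,0.09],[-0.135,-0.015,0],1],[[0,0,0.12],[-0.18,-0.02,0],1],[[0,0,0.155],[-0.225,-0.025,0],1]]'

```text
time: 1.4
ee_pos: [0.4075, 0.4006, 0.2314]
ee_rot: [180.0, 0.0, 148.9]
force: [-0.1, 0.1, -0.2]
width: 0.998
finger_force: 0.0
```

Run:
```python
from h import *
s=manip.get_state(); print(s["time"],s["ee_pos"],s["ee_rot"])
K,d,E=cal("wrist"); print(K.round(1).tolist(), (-E[:3,:3].T@E[:3,3]).round(3), E[2,:3].round(3),E[0,:3].round(3))
im,dp=manip.camera("wrist"); save("pics/c.png",im); np.save("wrist.npy",dp)
for l in ("lens_unit","focus_stop","barrel","lock_ring","barrel_key"):
    for o in manip.silhouettes("wrist",l)[:2]:
        P,_=cloud("wrist",dp,o["pixels"]); print(l,round(o["confidence"],2),np.round(o["box"]),o["pixels"].sum(),np.round(np.median(P,0),3))
```

```text
1.4 [0.40747854 0.40062604 0.23142593] [1.79984650e+02 2.51115860e-03 1.48947543e+02]
[[280.4, 0.0, 256.0], [0.0, 280.4, 192.1], [0.0, 0.0, 1.0]] [0.346 0.438 0.374] [ 0.242 -0.145 -0.959] [0.516 0.857 0.001]
lens_unit 0.8 [160. 273. 222. 334.] 2536 [0.535 0.207 0.014]
focus_stop 0.6 [172. 289. 186. 323.] 237 [0.513 0.208 0.042]
barrel_key 0.64 [244. 156. 271. 274.] 1447 [0.466 0.371 0.01 ]
```

View pics/c.png

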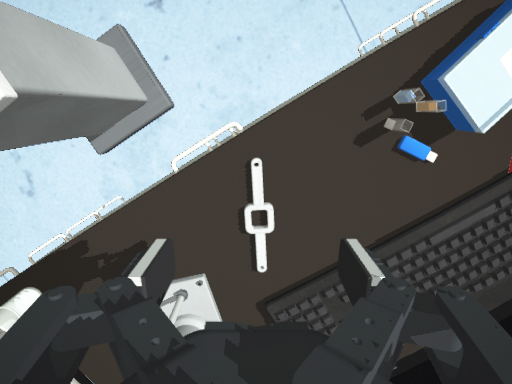

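The wrist picture shows the key at about (258,215), with its hole at (259,217) and its arms from (257,160) to (262,270). The stop's corner of the unit is at (185,305). Next I'll fit the key's pose.

```bash
cat >> h.py <<'E'
def keyfit(n,im,box,z=0.0105):
    """bright key pixels in box -> centre, yaw on plane z"""
    x0,y0,x1,y1=[int(v) for v in box]
    g=im.astype(int).min(2); m=np.zeros(g.shape,bool); m[y0:y1,x0:x1]=g[y0:y1,x0:x1]>110
    v,u=np.nonzero(m); K,d,E=cal(n); c=-E[:3,:3].T@E[:3,3]
    r=world(n,np.c_[u,v],np.ones(len(u)))-c
    P=(c+r*((z-c[2])/r[:,2])[:,None])[:,:2]
    w=r[:,2]**-4 if False else np.ones(len(P))
    rect=cv2.minAreaRect(np.float32(P*1000)); bp=cv2.boxPoints(rect)
    e=[bp[1]-bp[0],bp[2]-bp[1]]; L=max(e,key=np.linalg.norm)
    return P.mean(0),np.array(rect[0])/1000,np.degrees(np.arctan2(L[1],L[0])),np.linalg.norm(e,axis=1)
def tomove(dx,dy,yaw):
    a=np.radians(yaw); return dx*np.cos(a)+dy*np.sin(a), dx*np.sin(a)-dy*np.cos(a)
E
python3 - <<'E'
from h import *
im=cv2.imread("pics/c.png")[...,::-1]
cm,rc,yaw,sz=keyfit("wrist",im,(238,150,280,280)); print(cm,rc,yaw,sz)
s=manip.get_state(); print(tomove(*(rc-s["ee_pos"][:2]),s["ee_rot"][2]),tomove(*(cm-s["ee_pos"][:2]),s["ee_rot"][2]))
# top/scene estimate of axis
for n in("top","scene"):
    dp=np.load(f"{n}.npy"); P,_=cloud(n,dp); 
    q=P[(np.hypot(P[:,0]-.583,P[:,1]-.171)<.05)&(P[:,2]>.093)&(P[:,2]<.1)]; print(n,len(q),q.mean(0),(q.max(0)+q.min(0))/2)
    q=P[(np.hypot(P[:,0]-.583,P[:,1]-.171)<.05)&(P[:,2]>.068)&(P[:,2]<.08)]; print(n,len(q),q.mean(0),(q.max(0)+q.min(0))/2)
    q=P[(np.hypot(P[:,0]-.583,P[:,1]-.171)<.13)&(P[:,2]>.012)&(P[:,2]<.018)]; r=cv2.minAreaRect(np.float32(q[:,:2]*1000)); print(r)
E
```

```text
[0.4675403 0.3703557] [0.47118979 0.36835297] -27.209764 [170.27579   41.093952]
(np.float64(-0.07394485637700478), np.float64(0.004815534270453958)) (np.float64(-0.06978493431781538), np.float64(0.004658024721333535))
top 50 [0.58465431 0.17145194 0.0954864 ] [0.58479451 0.17075658 0.0957802 ]
top 325 [0.58429044 0.17107199 0.07416414] [0.58359111 0.17075156 0.07416266]
((599.8739013671875, 206.1064453125), (181.4066162109375, 192.39024353027344), 72.70957946777344)
scene 33 [0.58119344 0.17092544 0.09509792] [0.58123984 0.17146463 0.09588716]
scene 252 [0.57632501 0.16706743 0.07362621] [0.58108804 0.17225612 0.07402089]
((598.757568359375, 204.7520294189453), (181.3283233642578, 198.95663452148438), 73.72319030761719)
```

Emit:
carry_out --increments '[[[0,0,-0.03],[-0.03,0.002,0.02],1],[[0,0,-0.067],[-0.06,0.004,0.05],1],[[0,0,-0.067],[-0.074,0.005,0.09],1],[[0,0,-0.067],[-0.074,0.005,0.13],1],[[0,0,-0.067],[-0.074,0.005,0.13],1]]'

```text
time: 2.2
ee_pos: [0.4693, 0.3672, 0.0964]
ee_rot: [-179.6, -0.2, 152.9]
force: [-0.4, 0.7, -0.1]
width: 1.0
finger_force: 0.0
```

Run:
```python
from h import *
s=manip.get_state(); print(s["time"],s["ee_pos"],s["ee_rot"])
im,dp=manip.camera("wrist"); save("pics/d.png",im)
for o in manip.silhouettes("wrist","barrel_key")[:1]:
    print(o["confidence"],o["box"]); np.save("km.npy",o["pixels"])
```

```text
2.2 [0.46925643 0.36716859 0.09638307] [-179.56037065   -0.24473106  152.92199632]
0.85 [233.5, 98.9, 278.5, 289.5]
```

View pics/d.png

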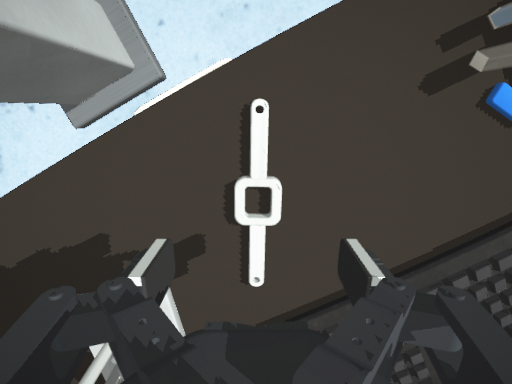

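The picture shows the whole key: upper arm end at (260,100), hole at (258,201), lower arm end at (257,284). I'll refit it here.

Run:
```python
from h import *
s=manip.get_state(); print(s["ee_pos"],s["ee_rot"])
im=cv2.imread("pics/d.png")[...,::-1]
for z in (.0105,.006):
    cm,rc,yaw,sz=keyfit("wrist",im,(228,92,286,294),z); print(z,rc,yaw,sz, tomove(*(rc-s["ee_pos"][:2]),s["ee_rot"][2]))
# hole centre: dark blob in the head, and yaw via arm ends holes
a=proj("wrist",[[.4712,.3684,.012]]);print(a)
m=(im.min(2)>110).astype(np.uint8)[92:294,228:286]; cs,_=cv2.findContours(m,cv2.RETR_CCOMP,cv2.CHAIN_APPROX_NONE)
def pl(uv,z):
    K,d,E=cal("wrist"); c=-E[:3,:3].T@E[:3,3]; r=world("wrist",uv,np.ones(len(uv)))-c; return (c+r*((z-c[2])/r[:,2])[:,None])[:,:2]
for c in cs:
    if cv2.contourArea(c)>5:
        q=c.reshape(-1,2)+[228,92]; b=np.float32(pl(q,.012)*1000); print(len(c),cv2.minAreaRect(b))
```

```text
[0.47146825 0.3689039  0.10239333] [ 1.79993438e+02 -2.55840347e-03  1.52943665e+02]
0.0105 [0.477922   0.36796133] -28.359741 [173.80293   41.828903] (np.float64(-0.006176190891123356), np.float64(0.0020961800410534935))
0.006 [0.4792627  0.36731256] -28.359745 [177.13782   42.631546] (np.float64(-0.007665267828464758), np.float64(0.0021282472782939476))
[[254.7003137  195.20863986]]
424 ((477.4751281738281, 368.17755126953125), (41.56137466430664, 172.69140625), 61.64028549194336)
97 ((476.8155517578125, 368.296875), (23.86223793029785, 26.674560546875), 62.916019439697266)
24 ((408.7276611328125, 404.74884033203125), (7.207805156707764, 6.206471920013428), 62.94697570800781)
```

```bash
cat >> h.py <<'E'
def plane(uv,z,n="wrist"):
    K,d,E=cal(n); c=-E[:3,:3].T@E[:3,3]; uv=np.float64(uv).reshape(-1,2); r=world(n,uv,np.ones(len(uv)))-c
    return (c+r*((z-c[2])/r[:,2])[:,None])[:,:2]
E
python3 - <<'E'
from h import *
s=manip.get_state(); print(s["ee_pos"],s["ee_rot"])
a=proj("wrist",[[.4712,.3684,.012]])[0];print(a)
im,dp=manip.camera("wrist"); print(manip.get_state()["ee_pos"])
x0,y0,x1,y1=int(a[0]-32),int(a[1]-110),int(a[0]+30),int(a[1]+95)
m=(im.min(2)>110).astype(np.uint8)[y0:y1,x0:x1]; cs,_=cv2.findContours(m,cv2.RETR_CCOMP,cv2.CHAIN_APPROX_NONE)
for c in cs:
    if cv2.contourArea(c)>5:
        q=c.reshape(-1,2)+[x0,y0]; print(len(c),q.min(0),q.max(0)); r=cv2.minAreaRect(np.float32(plane(q,.0115)*1000)); print(r,tomove(*(np.array(r[0])/1000-s["ee_pos"][:2]),s["ee_rot"][2]))
E
```

```text
[0.47146825 0.3689039  0.10239333] [ 1.79993438e+02 -2.55840347e-03  1.52943665e+02]
[254.7003137  195.20863986]
[0.47206298 0.36922818 0.10362308]
414 [231  97] [277 281]
((474.4482727050781, 366.96881103515625), (40.57597351074219, 169.16661071777344), 61.46151351928711) (np.float64(-0.0035340973018491597), np.float64(-0.00036780143625018903))
96 [241 182] [267 211]
((473.4730529785156, 367.5124206542969), (23.055355072021484, 26.495994567871094), 62.0473518371582) (np.float64(-0.0024183361783522363), np.float64(-0.00032727923996535096))
24 [251 103] [259 111]
((406.4873046875, 402.6837463378906), (6.447138786315918, 6.230152130126953), 62.91832733154297) (np.float64(0.0732347251736579), np.float64(0.0005253241365885987))
```

Emit:
carry_out --increments '[[[0,0,0.016],[-0.002,0,0.035],1],[[0,0,0.016],[-0.002,0,0.065],1],[[0,0,0.016],[-0.002,0,0.084],1],[[0,0,0.016],[-0.002,0,0.092],1],[[0,0,0.016],[-0.002,0,0.096],1]]'

```text
time: 2.85
ee_pos: [0.4743, 0.3679, 0.0068]
ee_rot: [179.9, 0.1, 152.0]
force: [0.9, 0.4, 0.5]
width: 1.001
finger_force: 0.0
```

Emit:
carry_out --increments '[[[0,0,0],[0,0,0.001],1],[[0,0,0],[0,0,0.001],0.5],[[0,0,0],[0,0,0.001],0.35],[[0,0,0],[0,0,0.001],0.35],[[0,0,0],[0,0,0.001],0.35]]' --force 60

```text
time: 3.35
ee_pos: [0.4742, 0.3672, 0.0053]
ee_rot: [179.9, 0.0, 151.9]
force: [-1.6, -1.8, 6.9]
width: 0.443
finger_force: 60.1
```

Emit:
carry_out --increments '[[[0,0,0],[0,0,0],0.7],[[0,0,0],[0,0,0.003],0.7],[[0,0,0],[0,0,0.004],0.6],[[0,0,0],[0,0,0.004],0.35],[[0,0,0],[0,0,0.004],0.35]]' --force 80

```text
time: 3.85
ee_pos: [0.4739, 0.3671, 0.0004]
ee_rot: [180.0, 0.0, 151.9]
force: [-1.0, 0.3, 3.5]
width: 0.444
finger_force: 80.8
```

Emit:
carry_out --increments '[[[0,0,0],[0,0,0],0.35],[[0,0,0],[0,0,0],0.35],[[0,0,0],[0,0,-0.03],0.35],[[0,0,0],[0,0,-0.07],0.35],[[0,0,0],[0,0,-0.12],0.35]]'

```text
time: 4.35
ee_pos: [0.4729, 0.3664, 0.1199]
ee_rot: [-179.8, -0.1, 151.9]
force: [0.5, 1.0, -0.8]
width: 0.445
finger_force: 81.0
```

Emit:
carry_out --increments '[[[0,0,-0.1],[-0.035,-0.015,-0.03],0.35],[[0,0,-0.2],[-0.075,-0.034,-0.06],0.35],[[0,0,-0.32],[-0.115,-0.052,-0.08],0.35],[[0,0,-0.44],[-0.155,-0.07,-0.1],0.35],[[0,0,-0.55],[-0.195,-0.088,-0.11],0.35]]'

```text
time: 4.85
ee_pos: [0.6057, 0.196, 0.2322]
ee_rot: [180.0, 0.1, -176.3]
force: [-0.4, 0.4, -2.7]
width: 0.442
finger_force: 81.0
```

```bash
cat >> h.py <<'E'
def snap(tag):
    import time
    for i in range(3): manip.camera("wrist")   # let the arm settle
    s=manip.get_state(); c=cal("wrist"); im,dp=manip.camera("wrist")
    save(f"pics/{tag}.png",im); np.savez(f"{tag}.npz",im=im,dp=dp,K=c[0],d=c[1],E=c[2],p=s["ee_pos"],r=s["ee_rot"]); print(s["time"],np.round(s["ee_pos"],4),np.round(s["ee_rot"],2),s["width"])
    return im,dp
E
python3 - <<'E'
from h import *
im,dp=snap("e")
P,uv=cloud("wrist",dp)
near=np.hypot(P[:,0]-.583,P[:,1]-.171)<.1
for l in ("lens_unit","focus_stop","barrel","lock_ring","barrel_key"):
    for o in manip.silhouettes("wrist",l)[:1]:
        Q,_=cloud("wrist",dp,o["pixels"]); print(l,round(o["confidence"],2),np.round(o["box"]),np.round(np.median(Q,0),3)); np.save(f"m_wrist_{l}.npy",o["pixels"])
E
```

```text
5.0 [0.6056 0.1954 0.2302] [-1.8000e+02  1.0000e-02 -1.7671e+02] 0.44070309255268925
lens_unit 0.66 [186.  60. 304. 212.] [0.565 0.163 0.014]
focus_stop 0.47 [269.  86. 274.  98.] [0.515 0.209 0.099]
barrel 0.83 [208. 124. 243. 185.] [0.579 0.167 0.075]
lock_ring 0.74 [208. 126. 245. 182.] [0.575 0.162 0.074]
barrel_key 0.59 [219.  80. 293. 328.] [0.586 0.197 0.24 ]
```

View pics/e.png

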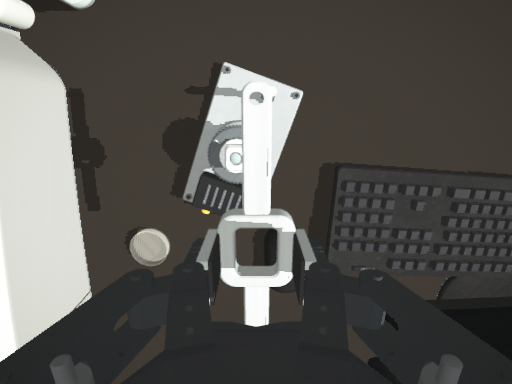

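The picture shows the key gripped squarely, with its hole at (258,250). Its arm hides half of the barrel head at (235,157), and the unit's corners are at (226,66), (301,94) and (186,200). I'll shift sideways so the head is in clear view.

Emit:
carry_out --increments '[[[0,0,0],[0,0.015,0.01],0.35],[[0,0,0],[0,0.03,0.02],0.35],[[0,0,0],[0,0.045,0.025],0.35],[[0,0,0],[0,0.052,0.025],0.35],[[0,0,0],[0,0.055,0.025],0.35]]'

```text
time: 5.8
ee_pos: [0.6009, 0.2539, 0.2051]
ee_rot: [-180.0, -0.0, -176.5]
force: [-0.5, -0.3, -1.9]
width: 0.439
finger_force: 81.0
```

Run:
```python
from h import *
im,dp=snap("f")
# key hole in hand, tool frame
for l in ("lens_unit","barrel","lock_ring"):
    for o in manip.silhouettes("wrist",l)[:1]:
        Q,_=cloud("wrist",dp,o["pixels"]); print(l,round(o["confidence"],2),np.round(o["box"]),np.round(np.median(Q,0),3)); np.save(f"m_wrist_{l}.npy",o["pixels"])
P,uv=cloud("wrist",dp)
near=np.hypot(P[:,0]-.583,P[:,1]-.171)
for lo,hi,r in((.092,.1,.03),(.07,.084,.045)):
    k=(near<r)&(P[:,2]>lo)&(P[:,2]<hi); q=P[k]; print(lo,len(q),q.mean(0),(q.max(0)+q.min(0))/2, cv2.minAreaRect(np.float32(q[:,:2]*1000)), uv[k].min(0),uv[k].max(0))
k=(near<.13)&(P[:,2]>.011)&(P[:,2]<.017); print(cv2.minAreaRect(np.float32(P[k][:,:2]*1000)))
k=(near<.11)&(P[:,2]>.095)&(P[:,2]<.105)&(near>.05);print(P[k].mean(0),k.sum())
c=proj("wrist",[[.583,.171,.096]])[0].astype(int); print(c)
cv2.imwrite("pics/f2.png",cv2.resize(im[c[1]-60:c[1]+60,c[0]-80:c[0]+80,::-1],None,fx=5,fy=5,interpolation=cv2.INTER_CUBIC))
```

```text
5.95 [0.6013 0.2525 0.2056] [ 1.8000e+02  3.0000e-02 -1.7655e+02] 0.43845620045164463
lens_unit 0.75 [138.  56. 256. 231.] [0.571 0.18  0.017]
barrel 0.66 [149. 127. 213. 192.] [0.579 0.177 0.075]
lock_ring 0.96 [149. 129. 214. 189.] [0.578 0.178 0.074]
0.092 560 [0.58162439 0.17347164 0.09470008] [0.58210124 0.17335739 0.09491978] ((582.0823364257812, 173.48550415039062), (21.516429901123047, 25.866214752197266), 88.02543640136719) [161 149] [184 177]
0.07 2372 [0.58009947 0.17544598 0.07510968] [0.58214091 0.1730567  0.07700202] ((582.1951293945312, 173.1094970703125), (63.443294525146484, 62.5308723449707), 61.74041748046875) [147 127] [209 190]
((592.6627197265625, 209.02403259277344), (179.205322265625, 183.7877655029297), 73.8522720336914)
[0.51684455 0.20487232 0.09972928] 120
[168 164]
```

View pics/f2.png

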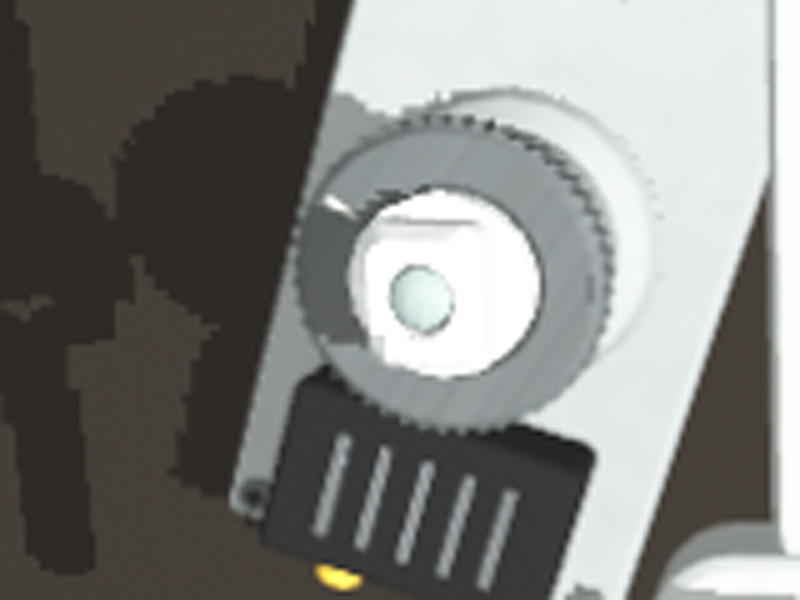

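The crop shows the barrel head sitting almost square to the picture, centred near (430,285), inside the ring centred near (450,275). The unit is turned clockwise from it, by about 14°. Next I'll measure the key's hole in the hand with the same camera, so the calibration error cancels.

Run:
```python
from h import *
for t in("e","f"):
    D=np.load(t+".npz"); im,dp,p,r=D["im"],D["dp"],D["p"],D["r"]
    cal_=(D["K"],D["d"],D["E"]); import h; h.cal=lambda n:cal_
    x0,y0,x1,y1=205,195,305,300
    g=im.min(2)[y0:y1,x0:x1]; m=(g>110).astype(np.uint8)
    cs,hi=cv2.findContours(m,cv2.RETR_CCOMP,cv2.CHAIN_APPROX_NONE)
    for c in cs:
        if cv2.contourArea(c)>400:
            q=c.reshape(-1,2)+[x0,y0]
            for z in(.0125,):
                rr=cv2.minAreaRect(np.float32(plane(q,p[2]+z)*1000)); print(t,q.min(0),q.max(0),rr,np.round(tomove(*(np.array(rr[0])/1000-p[:2]),r[2]),4), r[2])
    # key top height and arm direction from depth
    P,uv=cloud("wrist",dp); k=(abs(P[:,2]-p[2]-.005)<.02)&(np.hypot(P[:,0]-p[0],P[:,1]-p[1])<.1)&(uv[:,0]>215)&(uv[:,0]<300)
    Q=P[k]; print("ztop-tcp",np.percentile(Q[:,2]-p[2],[5,50,95]))
    a=k&(uv[:,1]<200); A=P[a]; s=np.array([tomove(*v,r[2]) for v in A[:,:2]-p[:2]]); print("arm z",np.median(A[:,2])-p[2],"arm: tool x range",s[:,0].min(),s[:,0].max(),"y",np.median(s[:,1]),"slope deg",np.degrees(np.polyfit(s[:,0],s[:,1],1)[0]), "z slope",np.degrees(np.polyfit(s[:,0],A[:,2],1)[0]))
print("unit->tool at yaw 183.45", )
```

```text
e [205 195] [304 299] ((602.928466796875, 194.26483154296875), (54.87020492553711, 53.10380935668945), 50.55059814453125) [ 0.0028 -0.001 ] -176.70945455926076
e [234 227] [278 266] ((602.1554565429688, 195.51889038085938), (22.318267822265625, 22.96426773071289), 3.271188497543335) [0.0035 0.0003] -176.70945455926076
ztop-tcp [0.00637131 0.01013013 0.01274733]
arm z 0.009577285731787427 arm: tool x range 0.027953654654233582 0.08429405611897736 y 0.0002810129069771546 slope deg 0.39597747021398105 z slope -0.3892175892175525
f [205 195] [304 299] ((599.86767578125, 251.70974731445312), (59.91980743408203, 52.09954071044922), 3.42549204826355) [ 0.0015 -0.0007] -176.54553936691312
f [234 227] [278 266] ((597.8394775390625, 252.57933044433594), (22.322053909301758, 22.965030670166016), 3.4281623363494873) [0.0035 0.0003] -176.54553936691312
ztop-tcp [0.00638131 0.01012825 0.01279346]
arm z 0.00957658130640543 arm: tool x range 0.028145781162270702 0.08439974720661268 y 0.00029981414724421923 slope deg 0.39784869261831307 z slope -0.32737637046676166
unit->tool at yaw 183.45
```

Emit:
carry_out --increments '[[[0,0,0.03],[0.006,-0.025,0.01],0.35],[[0,0,0.06],[0.013,-0.05,0.03],0.35],[[0,0,0.086],[0.02,-0.07,0.06],0.35],[[0,0,0.086],[0.024,-0.077,0.085],0.35],[[0,0,0.086],[0.024,-0.078,0.098],0.35]]'

```text
time: 6.65
ee_pos: [0.5811, 0.1719, 0.1055]
ee_rot: [-180.0, -0.1, 178.4]
force: [-0.3, -0.8, -1.8]
width: 0.442
finger_force: 81.0
```

Run:
```python
from h import *
im,dp=snap("g")
cv2.imwrite("pics/g2.png",cv2.resize(im[190:310,180:340,::-1],None,fx=5,fy=5,interpolation=cv2.INTER_CUBIC))
P,uv=cloud("wrist",dp); p=manip.get_state()["ee_pos"]
k=(uv[:,0]>230)&(uv[:,0]<282)&(uv[:,1]>222)&(uv[:,1]<272)&(P[:,2]<.0975)&(P[:,2]>.085); Q=P[k]; print(k.sum(),Q.mean(0),Q.min(0),Q.max(0),uv[k].min(0),uv[k].max(0))
print(proj("wrist",[[.5822,.1732,.096]]))
```

```text
6.8 [0.5822 0.1735 0.1075] [180.    -0.   178.52] 0.44121259998002865
669 [0.58668725 0.17314467 0.09510118] [0.57927232 0.16212384 0.09064802] [0.59410515 0.18401631 0.09749251] [237 229] [272 249]
[[254.48600348 232.23523411]]
```

View pics/g2.png

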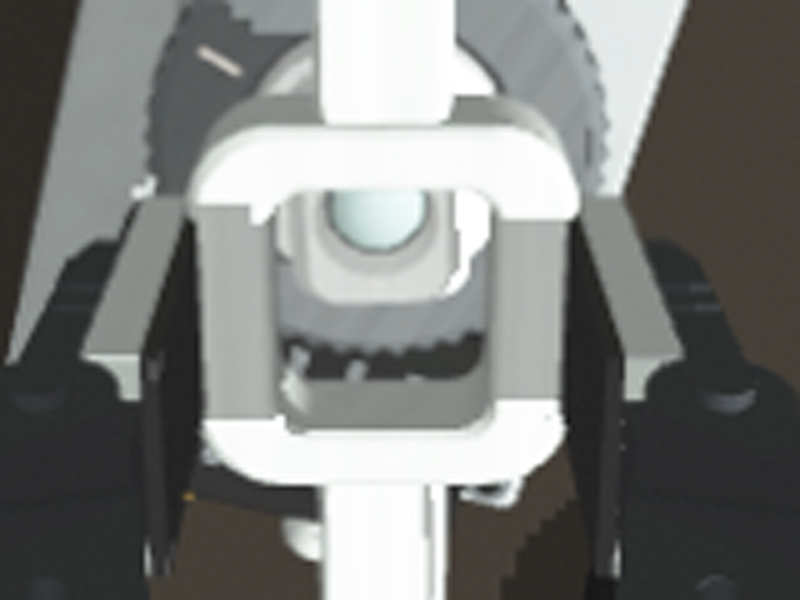

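The crop shows the key's hole centred over the head and parallel to it, with the lens at (378,215) and hole edges at columns 270 and 495. I'll lower it in steps and watch the force.

Emit:
carry_out --increments '[[[0,0,0],[0,0,0.006],0.35],[[0,0,0],[0,0,0.01],0.35],[[0,0,0],[0,0,0.014],0.35],[[0,0,0],[0,0,0.016],0.35],[[0,0,0],[0,0,0.017],0.35]]'

```text
time: 7.35
ee_pos: [0.5819, 0.1732, 0.0901]
ee_rot: [-180.0, -0.0, 178.5]
force: [-0.1, -0.4, -0.3]
width: 0.445
finger_force: 81.1
```

Emit:
carry_out --increments '[[[0,0,0],[0,0,0.002],0.35],[[0,0,0],[0,0,0.004],0.35],[[0,0,0],[0,0,0.006],0.35],[[0,0,0],[0,0,0.008],0.35],[[0,0,0],[0,0,0.01],0.35]]'

```text
time: 7.85
ee_pos: [0.582, 0.1731, 0.0803]
ee_rot: [-180.0, 0.0, 178.5]
force: [-3.0, -3.5, 12.4]
width: 0.444
finger_force: 82.7
```

Emit:
carry_out --increments '[[[0,0,0.04],[0,0,-0.0005],0.35],[[0,0,0.09],[0,0,-0.0005],0.35],[[0,0,0.14],[0,0,-0.0005],0.35],[[0,0,0.18],[0,0,-0.0005],0.35],[[0,0,0.2],[0,0,-0.0005],0.35]]'

```text
time: 8.35
ee_pos: [0.5819, 0.173, 0.0804]
ee_rot: [-180.0, -0.0, 167.0]
force: [0.1, -4.6, -2.3]
width: 0.442
finger_force: 81.0
```

Run:
```python
from h import *
s=manip.get_state(); print({k:np.round(s[k],3).tolist() for k in("ee_pos","ee_rot","force","wrist_torque","joint_torque","finger_force")})
```

```text
{'ee_pos': [0.582, 0.173, 0.08], 'ee_rot': [-179.973, -0.012, 166.986], 'force': [0.102, -4.623, -2.261], 'wrist_torque': [-0.744, -0.048, 0.147], 'joint_torque': [2.528, -67.031, -33.078, 0.973, -0.173, 0.082], 'finger_force': 80.952}
```

Emit:
carry_out --increments '[[[0,0,0.01],[0,0,0],0.35],[[0,0,0.02],[0,0,0],0.35],[[0,0,0.03],[0,0,0],0.35],[[0,0,0.037],[0,0,0],0.35],[[0,0,0.042],[0,0,0],0.35]]'

```text
time: 8.85
ee_pos: [0.5819, 0.173, 0.0805]
ee_rot: [-180.0, -0.0, 164.7]
force: [0.3, -5.3, -3.9]
width: 0.441
finger_force: 80.8
```

```bash
cat > st.py <<'E'
from h import *
s=manip.get_state(); print({k:np.round(s[k],4).tolist() for k in("time","ee_pos","ee_rot","force","wrist_torque","width","finger_force")})
E
python3 st.py
```

```text
{'time': 8.85, 'ee_pos': [0.5819, 0.173, 0.0805], 'ee_rot': [-179.9769, -0.0084, 164.6603], 'force': [0.349, -5.2765, -3.8507], 'wrist_torque': [-0.9526, -0.1134, 0.1236], 'width': 0.4412, 'finger_force': 80.8119}
```

Emit:
carry_out --increments '[[[0,0,0.004],[0,0,0.0003],0.35],[[0,0,0.007],[0,0,0.0003],0.35],[[0,0,0.01],[0,0,0.0003],0.35],[[0,0,0.013],[0,0,0.0003],0.35],[[0,0,0.016],[0,0,0.0003],0.35]]'

```text
time: 9.35
ee_pos: [0.5819, 0.173, 0.0804]
ee_rot: [-180.0, -0.0, 163.8]
force: [-0.1, -5.6, -1.4]
width: 0.44
finger_force: 81.0
```

```bash
python3 st.py
```

```text
{'time': 9.35, 'ee_pos': [0.5819, 0.173, 0.0804], 'ee_rot': [-179.9778, -0.0032, 163.7563], 'force': [-0.0638, -5.5722, -1.394], 'wrist_torque': [-0.934, 0.0542, 0.144], 'width': 0.4402, 'finger_force': 81.0496}
```

Emit:
carry_out --increments '[[[0,0,0.003],[0,0,0],0.35],[[0,0,0.006],[0,0,0],0.35],[[0,0,0.009],[0,0,0],0.35],[[0,0,0.012],[0,0,0],0.35],[[0,0,0.015],[0,0,0],0.35]]'

```text
time: 9.85
ee_pos: [0.5818, 0.1728, 0.0804]
ee_rot: [-179.9, -0.0, 163.0]
force: [-0.6, -6.9, -0.4]
width: 0.438
finger_force: 81.3
```

```bash
python3 st.py
```

```text
{'time': 9.85, 'ee_pos': [0.5818, 0.1728, 0.0804], 'ee_rot': [-179.9394, -0.0063, 162.9601], 'force': [-0.6407, -6.9294, -0.3654], 'wrist_torque': [-1.1787, 0.2223, 0.9594], 'width': 0.4375, 'finger_force': 81.2692}
```

Emit:
carry_out --increments '[[[0,0,-0.007],[0,0,0],0.35],[[0,0,-0.007],[0,0,0],0.35],[[0,0,-0.007],[0,0,0],0.35]]'

```text
time: 10.15
ee_pos: [0.5818, 0.1729, 0.0804]
ee_rot: [-180.0, -0.0, 163.3]
force: [-0.8, -6.0, -1.2]
width: 0.443
finger_force: 81.1
```

```bash
python3 st.py
```

```text
{'time': 10.15, 'ee_pos': [0.5818, 0.1729, 0.0804], 'ee_rot': [-179.9548, -0.0118, 163.3389], 'force': [-0.7515, -6.0012, -1.2331], 'wrist_torque': [-1.0363, 0.1672, 0.5147], 'width': 0.4433, 'finger_force': 81.1277}
```

Emit:
carry_out --increments '[[[0,0,0],[0,0,0],0.6],[[0,0,0],[0,0,0],1],[[0,0,0],[0,0,0],1],[[0,0,0],[0,0,0],1],[[0,0,0],[0,0,-0.005],1]]'

```text
time: 10.65
ee_pos: [0.5816, 0.1733, 0.0851]
ee_rot: [-180.0, -0.1, 163.3]
force: [0.4, -0.8, -0.1]
width: 1.004
finger_force: 0.0
```

```bash
python3 st.py
```

```text
{'time': 10.65, 'ee_pos': [0.5816, 0.1733, 0.0851], 'ee_rot': [-179.9787, -0.051, 163.2848], 'force': [0.3943, -0.8327, -0.1186], 'wrist_torque': [0.022, 0.0365, 0.0194], 'width': 1.0041, 'finger_force': 0.0}
```

Emit:
carry_out --increments '[[[0,0,-0.13],[0,0,0],1],[[0,0,-0.27],[0,0,0],1],[[0,0,-0.41],[0,0,0],1],[[0,0,-0.55],[0,0,0],1],[[0,0,-0.66],[0,0,0],1]]'

```text
time: 11.15
ee_pos: [0.582, 0.1733, 0.0859]
ee_rot: [180.0, 0.0, -158.6]
force: [-0.3, 0.3, -0.1]
width: 0.998
finger_force: 0.0
```

Run:
```python
from h import *
im,dp=snap("i")
P,uv=cloud("wrist",dp)
n=np.hypot(P[:,0]-.582,P[:,1]-.173); 
k=(n<.1)&(P[:,2]>.085)&(P[:,2]<.091); Q=P[k][:,:2]; r=cv2.minAreaRect(np.float32(Q*1000)); print(r,k.sum())
k=(n<.05)&(P[:,2]>.055)&(P[:,2]<.0765);print((P[k].max(0)+P[k].min(0))/2)
```

```text
11.3 [0.582  0.1733 0.0858] [ 1.8000e+02  2.0000e-02 -1.5904e+02] 1.0006066207465594
((580.330322265625, 173.63917541503906), (40.272972106933594, 165.50863647460938), 74.72833251953125) 5852
[0.57667612 0.1730643  0.06889826]
```

View pics/i.png

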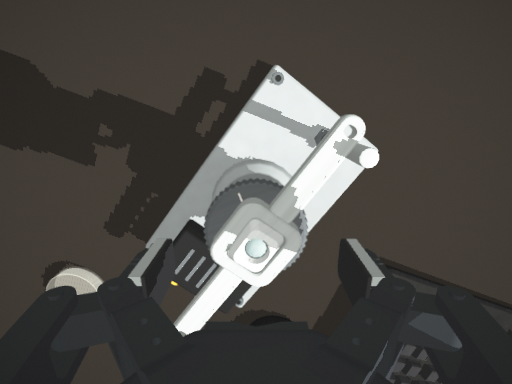

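The picture shows the key seated on the head at (256,248), with its upper arm against the post at (365,153). The open fingers straddle the ring clear of the arms. I'll lower and grip the ring.

Emit:
carry_out --increments '[[[0,0,0],[0,0,0.009],1],[[0,0,0],[0,0,0.018],1],[[0,0,0],[0,0,0.026],1],[[0,0,0],[0,0,0.031],1],[[0,0,0],[0,0,0.034],1]]'

```text
time: 11.85
ee_pos: [0.5817, 0.1732, 0.0506]
ee_rot: [180.0, -0.1, -158.9]
force: [0.1, -0.3, -1.2]
width: 0.998
finger_force: 0.0
```

Emit:
carry_out --increments '[[[0,0,0],[0,0,0],0.85],[[0,0,0],[0,0,0],0.65],[[0,0,0],[0,0,0],0.65],[[0,0,0],[0,0,0],0.65],[[0,0,0],[0,0,0],0.65]]' --force 80

```text
time: 12.35
ee_pos: [0.5822, 0.173, 0.0523]
ee_rot: [-180.0, 0.0, -158.9]
force: [-3.3, -3.3, 6.1]
width: 0.719
finger_force: 85.5
```

```bash
python3 st.py
```

```text
{'time': 12.35, 'ee_pos': [0.5822, 0.173, 0.0523], 'ee_rot': [-179.974, 0.0387, -158.9093], 'force': [-3.3087, -3.2992, 6.0667], 'wrist_torque': [-0.4453, 0.3927, 0.0345], 'width': 0.719, 'finger_force': 85.5491}
```

Emit:
carry_out --increments '[[[0,0,0.05],[0,0,0],0.65],[[0,0,0.15],[0,0,0],0.65],[[0,0,0.25],[0,0,0],0.65],[[0,0,0.35],[0,0,0],0.65],[[0,0,0.42],[0,0,0],0.65]]' --force 20

```text
time: 12.85
ee_pos: [0.5822, 0.1729, 0.0523]
ee_rot: [-180.0, 0.0, 176.8]
force: [-2.4, -4.7, 6.0]
width: 0.72
finger_force: 85.5
```

```bash
python3 st.py
python3 - <<'E'
import h; from h import *
for t,box in(("f",(149,127,214,190)),("i",(205,175,310,270))):
    D=np.load(t+".npz"); c_=(D["K"],D["d"],D["E"]); h.cal=lambda n:c_
    im=D["im"]; x0,y0,x1,y1=box
    v,u=np.mgrid[y0:y1,x0:x1]; uv=np.c_[u.ravel(),v.ravel()]; P=plane(uv,.0745); d=P-[.5822,.1732]; r=np.hypot(*d.T); g=im[uv[:,1],uv[:,0]].min(1)
    hd=np.degrees(np.arctan2(d[:,1],d[:,0]))
    k=(r>.022)&(r<.030); 
    for a in range(-180,180,6):
        q=k&(hd>=a)&(hd<a+6); 
        if q.any() and g[q].max()>165: print(t,a,g[q].max(),int(np.median(g[q])),uv[q][g[q].argmax()])
E
```

```text
{'time': 12.85, 'ee_pos': [0.5822, 0.1729, 0.0523], 'ee_rot': [-179.9771, 0.0498, 176.8185], 'force': [-2.4479, -4.6907, 6.0327], 'wrist_torque': [-0.6761, 0.4686, 0.2625], 'width': 0.7203, 'finger_force': 85.4733}
f -126 251 162 [154 144]
i -144 192 88 [241 199]
i -138 195 88 [239 195]
i -66 232 93 [219 238]
i -60 251 148 [219 240]
i -54 251 250 [218 243]
i -48 251 250 [222 246]
i -42 251 251 [223 249]
i -36 254 251 [225 253]
i -30 252 249 [226 256]
i -24 251 250 [228 262]
i -18 254 250 [236 261]
i -12 255 249 [238 262]
i -6 255 248 [240 263]
i 0 255 247 [243 264]
i 6 255 255 [247 265]
i 12 255 255 [251 266]
i 18 255 255 [254 266]
i 24 255 255 [258 266]
i 30 255 173 [262 266]
i 36 251 241 [269 267]
i 42 252 251 [273 267]
i 48 252 251 [276 264]
i 54 253 251 [283 266]
i 60 253 251 [284 265]
i 66 252 251 [284 255]
i 72 253 251 [291 257]
i 78 252 244 [287 251]
i 84 219 175 [296 252]
i 90 177 175 [293 245]
i 96 176 173 [297 240]
i 102 175 168 [297 239]
i 108 174 161 [296 235]
i 114 167 139 [293 231]
i 132 174 132 [291 218]
i 138 174 169 [299 209]
i 144 249 167 [298 207]
i 150 233 173 [295 204]
i 156 178 177 [290 199]
i 162 176 173 [287 198]
i 168 170 154 [277 203]
```

Emit:
carry_out --increments '[[[0,0,0.05],[0,0,0],0.65],[[0,0,0.1],[0,0,0],0.65],[[0,0,0.15],[0,0,0],0.65],[[0,0,0.19],[0,0,0],0.65],[[0,0,0.21],[0,0,0],0.65]]'

```text
time: 13.35
ee_pos: [0.5822, 0.1729, 0.0523]
ee_rot: [-180.0, 0.0, 164.9]
force: [-3.2, -5.0, 6.0]
width: 0.716
finger_force: 85.5
```

Emit:
carry_out --increments '[[[0,0,0],[0,0,0],0.8],[[0,0,0],[0,0,0],0.8],[[0,0,0],[0,0,0],0.65],[[0,0,0],[0,0,0],0.65],[[0,0,0],[0,0,0],0.65]]' --force 20

```text
time: 13.85
ee_pos: [0.582, 0.173, 0.0518]
ee_rot: [-180.0, 0.0, 165.0]
force: [-3.8, -4.8, 5.9]
width: 0.742
finger_force: 21.8
```

```bash
python3 st.py
```

```text
{'time': 13.85, 'ee_pos': [0.582, 0.173, 0.0518], 'ee_rot': [-179.9766, 0.0098, 165.0202], 'force': [-3.8234, -4.8137, 5.8662], 'wrist_torque': [-0.8321, 0.5355, 0.0305], 'width': 0.7423, 'finger_force': 21.7924}
```

Emit:
carry_out --increments '[[[0,0,0.02],[0,0,0],0.65],[[0,0,0.04],[0,0,0],0.65],[[0,0,0.06],[0,0,0],0.65],[[0,0,0.08],[0,0,0],0.65],[[0,0,0.1],[0,0,0],0.65]]'

```text
time: 14.35
ee_pos: [0.582, 0.173, 0.0518]
ee_rot: [-180.0, 0.0, 159.3]
force: [-3.8, -4.6, 4.4]
width: 0.736
finger_force: 21.8
```

```bash
python3 st.py
```

```text
{'time': 14.35, 'ee_pos': [0.582, 0.173, 0.0518], 'ee_rot': [-179.9753, 0.0158, 159.2585], 'force': [-3.7604, -4.5606, 4.4192], 'wrist_torque': [-0.8398, 0.4759, 0.2109], 'width': 0.7361, 'finger_force': 21.8196}
```

Run:
```python
import h; from h import *
im,dp=snap("j")
a=proj("wrist",[[.5822,.1732,.0745]])[0]; x,y=a.astype(int); print(a)
for hd in (-138,170,180,-170): print(hd,proj("wrist",[[.5822+.026*np.cos(np.radians(hd)),.1732+.026*np.sin(np.radians(hd)),.0745]]))
cv2.imwrite("pics/j2.png",cv2.resize(im[y-110:y+10,x-90:x+70,::-1],None,fx=5,fy=5,interpolation=cv2.INTER_CUBIC)); print(x-90,y-110)
```

```text
14.5 [0.582  0.173  0.0518] [-1.7998e+02  1.0000e-02  1.5928e+02] 0.7386057526067092
[255.73830803 263.82738536]
-138 [[206.78034936 241.47842107]]
170 [[245.12027869 214.50246874]]
180 [[235.63308435 217.00807304]]
-170 [[226.86434679 220.98835597]]
165 153
```

View pics/j2.png

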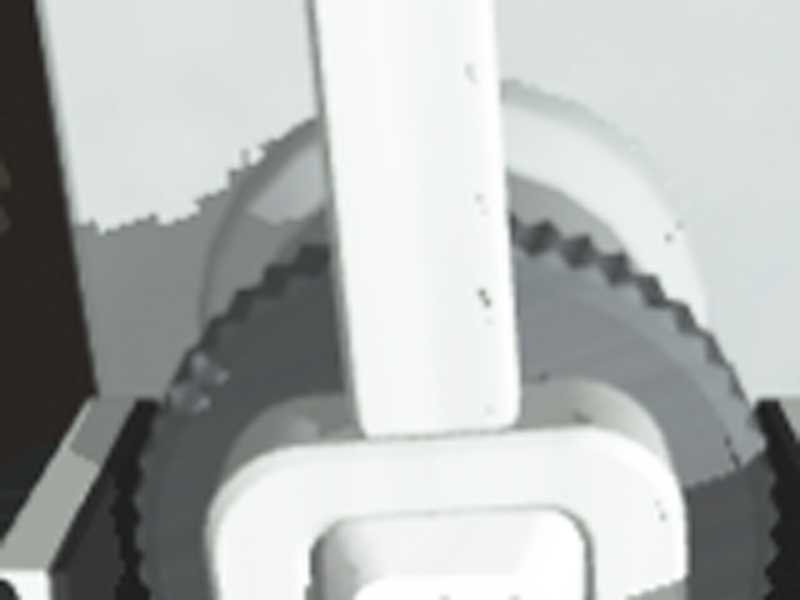

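The crop shows no ring mark where it started, left of the key's arm. It is now hidden under the arm, so the ring has turned with the fingers. I'll continue in small steps at low grip.

Emit:
carry_out --increments '[[[0,0,0.012],[0,0,0],0.65],[[0,0,0.024],[0,0,0],0.65],[[0,0,0.036],[0,0,0],0.65],[[0,0,0.048],[0,0,0],0.65],[[0,0,0.06],[0,0,0],0.65]]'

```text
time: 15.05
ee_pos: [0.582, 0.1729, 0.0518]
ee_rot: [-180.0, 0.0, 155.8]
force: [-2.8, -4.9, 5.2]
width: 0.736
finger_force: 21.8
```

```bash
python3 st.py
```

```text
{'time': 15.05, 'ee_pos': [0.582, 0.1729, 0.0518], 'ee_rot': [-179.9726, 0.0154, 155.8379], 'force': [-2.7884, -4.8885, 5.1889], 'wrist_torque': [-0.776, 0.5571, 0.2866], 'width': 0.7356, 'finger_force': 21.8308}
```

Emit:
carry_out --increments '[[[0,0,0.008],[0,0,0],0.65],[[0,0,0.016],[0,0,0],0.65],[[0,0,0.024],[0,0,0],0.65],[[0,0,0.032],[0,0,0],0.65],[[0,0,0.04],[0,0,0],0.65]]'

```text
time: 15.55
ee_pos: [0.582, 0.1729, 0.0518]
ee_rot: [-180.0, 0.0, 153.6]
force: [-2.8, -4.6, 5.3]
width: 0.737
finger_force: 21.8
```

```bash
python3 st.py
```

```text
{'time': 15.55, 'ee_pos': [0.582, 0.1729, 0.0518], 'ee_rot': [-179.9763, 0.018, 153.5547], 'force': [-2.8322, -4.6408, 5.3356], 'wrist_torque': [-0.7968, 0.5003, 0.29], 'width': 0.7371, 'finger_force': 21.823}
```

Emit:
carry_out --increments '[[[0,0,0.008],[0,0,0],0.65],[[0,0,0.016],[0,0,0],0.65],[[0,0,0.024],[0,0,0],0.65],[[0,0,0.032],[0,0,0],0.65],[[0,0,0.04],[0,0,0],0.65]]'

```text
time: 16.05
ee_pos: [0.5819, 0.1729, 0.0518]
ee_rot: [-180.0, 0.0, 151.3]
force: [-3.1, -5.2, 5.9]
width: 0.736
finger_force: 21.8
```

```bash
python3 st.py
```

```text
{'time': 16.05, 'ee_pos': [0.5819, 0.1729, 0.0518], 'ee_rot': [-179.9744, 0.0153, 151.2633], 'force': [-3.0898, -5.1701, 5.8649], 'wrist_torque': [-0.8646, 0.5641, 0.247], 'width': 0.7363, 'finger_force': 21.8149}
```

Emit:
carry_out --increments '[[[0,0,0.008],[0,0,0],0.65],[[0,0,0.016],[0,0,0],0.65],[[0,0,0.024],[0,0,0],0.65],[[0,0,0.032],[0,0,0],0.65],[[0,0,0.04],[0,0,0],0.65]]'

```text
time: 16.55
ee_pos: [0.5819, 0.1729, 0.0518]
ee_rot: [-180.0, 0.0, 149.0]
force: [-2.8, -4.8, 5.9]
width: 0.74
finger_force: 21.8
```

```bash
python3 st.py
```

```text
{'time': 16.55, 'ee_pos': [0.5819, 0.1729, 0.0518], 'ee_rot': [-179.9713, 0.0143, 148.9697], 'force': [-2.82, -4.8065, 5.8793], 'wrist_torque': [-0.8207, 0.5075, 0.2667], 'width': 0.7402, 'finger_force': 21.8082}
```

Emit:
carry_out --increments '[[[0,0,0.008],[0,0,0],0.65],[[0,0,0.016],[0,0,0],0.65],[[0,0,0.024],[0,0,0],0.65],[[0,0,0.032],[0,0,0],0.65],[[0,0,0.04],[0,0,0],0.65]]'

```text
time: 17.05
ee_pos: [0.5819, 0.1729, 0.0518]
ee_rot: [-180.0, 0.0, 146.7]
force: [-3.0, -4.3, 6.3]
width: 0.738
finger_force: 21.8
```

```bash
python3 st.py
```

```text
{'time': 17.05, 'ee_pos': [0.5819, 0.1729, 0.0518], 'ee_rot': [-179.9737, 0.0162, 146.6793], 'force': [-3.0279, -4.2598, 6.2903], 'wrist_torque': [-0.8679, 0.5307, 0.2803], 'width': 0.7381, 'finger_force': 21.8103}
```

Emit:
carry_out --increments '[[[0,0,0.008],[0,0,0],0.65],[[0,0,0.016],[0,0,0],0.65],[[0,0,0.024],[0,0,0],0.65],[[0,0,0.032],[0,0,0],0.65],[[0,0,0.04],[0,0,0],0.65]]'

```text
time: 17.55
ee_pos: [0.5819, 0.1729, 0.0518]
ee_rot: [-180.0, 0.0, 144.4]
force: [-3.3, -5.2, 5.8]
width: 0.737
finger_force: 21.8
```

```bash
python3 st.py
```

```text
{'time': 17.55, 'ee_pos': [0.5819, 0.1729, 0.0518], 'ee_rot': [-179.976, 0.0198, 144.3891], 'force': [-3.2696, -5.2301, 5.8271], 'wrist_torque': [-0.7955, 0.5333, 0.2439], 'width': 0.7369, 'finger_force': 21.8117}
```

Emit:
carry_out --increments '[[[0,0,0.008],[0,0,0],0.65],[[0,0,0.016],[0,0,0],0.65],[[0,0,0.024],[0,0,0],0.65],[[0,0,0.032],[0,0,0],0.65],[[0,0,0.04],[0,0,0],0.65]]'

```text
time: 18.05
ee_pos: [0.5819, 0.1729, 0.0518]
ee_rot: [-180.0, 0.0, 142.1]
force: [-3.2, -4.9, 5.1]
width: 0.74
finger_force: 21.8
```

```bash
python3 st.py
```

```text
{'time': 18.05, 'ee_pos': [0.5819, 0.1729, 0.0518], 'ee_rot': [-179.9717, 0.0172, 142.0969], 'force': [-3.1859, -4.9368, 5.0519], 'wrist_torque': [-0.8149, 0.5431, 0.2564], 'width': 0.7405, 'finger_force': 21.8123}
```

Emit:
carry_out --increments '[[[0,0,0.008],[0,0,0],0.65],[[0,0,0.016],[0,0,0],0.65],[[0,0,0.024],[0,0,0],0.65],[[0,0,0.032],[0,0,0],0.65],[[0,0,0.04],[0,0,0],0.65]]'

```text
time: 18.55
ee_pos: [0.5819, 0.1729, 0.0518]
ee_rot: [-180.0, 0.0, 139.8]
force: [-3.1, -5.7, 5.7]
width: 0.744
finger_force: 21.8
```

```bash
python3 st.py
```

```text
{'time': 18.55, 'ee_pos': [0.5819, 0.1729, 0.0518], 'ee_rot': [-179.9753, 0.019, 139.8016], 'force': [-3.0564, -5.7289, 5.7229], 'wrist_torque': [-0.8124, 0.5557, 0.233], 'width': 0.7435, 'finger_force': 21.8117}
```

Emit:
carry_out --increments '[[[0,0,0.008],[0,0,0],0.65],[[0,0,0.016],[0,0,0],0.65],[[0,0,0.024],[0,0,0],0.65],[[0,0,0.032],[0,0,0],0.65],[[0,0,0.04],[0,0,0],0.65]]'

```text
time: 19.05
ee_pos: [0.5819, 0.1729, 0.0518]
ee_rot: [-180.0, 0.0, 137.5]
force: [-2.8, -5.1, 6.3]
width: 0.736
finger_force: 21.9
```

```bash
python3 st.py
```

```text
{'time': 19.05, 'ee_pos': [0.5819, 0.1729, 0.0518], 'ee_rot': [-179.9682, 0.0322, 137.5495], 'force': [-2.8044, -5.1472, 6.3252], 'wrist_torque': [-0.8531, 0.5357, 0.7386], 'width': 0.7363, 'finger_force': 21.861}
```

Emit:
carry_out --increments '[[[0,0,0],[0,0,0],0.6],[[0,0,0],[0,0,0],0.6],[[0,0,0.001],[0,0,0],0.6],[[0,0,0.002],[0,0,0],0.6],[[0,0,0.002],[0,0,0],0.6]]' --force 70

```text
time: 19.55
ee_pos: [0.582, 0.1729, 0.0522]
ee_rot: [-180.0, 0.0, 137.5]
force: [-5.5, -5.9, 9.9]
width: 0.723
finger_force: 73.5
```

```bash
python3 st.py
```

```text
{'time': 19.55, 'ee_pos': [0.582, 0.1729, 0.0522], 'ee_rot': [-179.9748, 0.0409, 137.463], 'force': [-5.4927, -5.9262, 9.924], 'wrist_torque': [-1.0028, 0.9089, 0.7559], 'width': 0.7231, 'finger_force': 73.4869}
```

Emit:
carry_out --increments '[[[0,0,0.001],[0,0,0],0.6],[[0,0,0.002],[0,0,0],0.6],[[0,0,0.003],[0,0,0],0.6],[[0,0,0.003],[0,0,0],0.6]]'

```text
time: 19.95
ee_pos: [0.582, 0.1729, 0.0522]
ee_rot: [-180.0, 0.0, 137.3]
force: [-5.6, -6.3, 10.3]
width: 0.722
finger_force: 73.5
```

```bash
python3 st.py
```

```text
{'time': 19.95, 'ee_pos': [0.582, 0.1729, 0.0522], 'ee_rot': [-179.9744, 0.0435, 137.2931], 'force': [-5.6033, -6.3477, 10.2571], 'wrist_torque': [-1.0063, 0.9495, 0.7966], 'width': 0.7222, 'finger_force': 73.4675}
```

Emit:
carry_out --increments '[[[0,0,0.002],[0,0,0],0.6],[[0,0,0.004],[0,0,0],0.6],[[0,0,0.006],[0,0,0],0.6],[[0,0,0.006],[0,0,0],0.6]]'

```text
time: 20.35
ee_pos: [0.582, 0.1729, 0.0522]
ee_rot: [-180.0, 0.0, 137.0]
force: [-5.3, -6.3, 9.3]
width: 0.723
finger_force: 73.4
```

```bash
python3 st.py
```

```text
{'time': 20.35, 'ee_pos': [0.582, 0.1729, 0.0522], 'ee_rot': [-179.9726, 0.0476, 136.9566], 'force': [-5.253, -6.3151, 9.3021], 'wrist_torque': [-0.9909, 0.9214, 0.9228], 'width': 0.7234, 'finger_force': 73.4451}
```

Emit:
carry_out --increments '[[[0,0,0.002],[0,0,0],0.6],[[0,0,0.005],[0,0,0],0.6],[[0,0,0.005],[0,0,0],0.6],[[0,0,0.005],[0,0,0],0.6],[[0,0,0.005],[0,0,0],0.6]]'

```text
time: 20.85
ee_pos: [0.582, 0.1729, 0.0522]
ee_rot: [-180.0, 0.0, 136.7]
force: [-6.0, -5.0, 10.6]
width: 0.72
finger_force: 73.4
```

```bash
python3 st.py
```

```text
{'time': 20.85, 'ee_pos': [0.582, 0.1729, 0.0522], 'ee_rot': [-179.9735, 0.0469, 136.6762], 'force': [-6.0048, -5.0175, 10.5818], 'wrist_torque': [-1.038, 0.9327, 0.9285], 'width': 0.7197, 'finger_force': 73.4394}
```

Emit:
carry_out --increments '[[[0,0,0.002],[0,0,0],0.6],[[0,0,0.004],[0,0,0],0.6],[[0,0,0.004],[0,0,0],0.6],[[0,0,0.004],[0,0,0],0.6],[[0,0,0.004],[0,0,0],0.6]]'

```text
time: 21.35
ee_pos: [0.582, 0.1729, 0.0522]
ee_rot: [-180.0, 0.1, 136.5]
force: [-4.5, -5.9, 10.5]
width: 0.724
finger_force: 73.4
```

```bash
python3 st.py
```

```text
{'time': 21.35, 'ee_pos': [0.582, 0.1729, 0.0522], 'ee_rot': [-179.9719, 0.0509, 136.4565], 'force': [-4.5118, -5.9196, 10.5007], 'wrist_torque': [-1.0358, 0.9546, 0.9881], 'width': 0.7236, 'finger_force': 73.4389}
```

The ring is nipped to 0.99 N m. I'll release it, lift, and turn back in line with the key.

Emit:
carry_out --increments '[[[0,0,0],[0,0,0],0.85],[[0,0,0],[0,0,0],1],[[0,0,0],[0,0,0],1],[[0,0,0],[0,0,-0.01],1],[[0,0,0],[0,0,-0.03],1]]'

```text
time: 21.85
ee_pos: [0.5813, 0.1732, 0.081]
ee_rot: [-179.9, -0.1, 136.4]
force: [-0.8, -0.6, 0.1]
width: 0.998
finger_force: 0.0
```

Emit:
carry_out --increments '[[[0,0,-0.1],[0,0,-0.003],1],[[0,0,-0.22],[0,0,-0.003],1],[[0,0,-0.34],[0,0,-0.003],1],[[0,0,-0.44],[0,0,-0.003],1],[[0,0,-0.485],[0,0,-0.003],1]]'

```text
time: 22.35
ee_pos: [0.5821, 0.1733, 0.0853]
ee_rot: [180.0, 0.0, 164.4]
force: [-0.1, 0.4, 0.3]
width: 0.998
finger_force: 0.0
```

```bash
python3 - <<'E'
from h import *
im,dp=snap("k")
P,uv=cloud("wrist",dp); n=np.hypot(P[:,0]-.582,P[:,1]-.173)
k=(n<.1)&(P[:,2]>.085)&(P[:,2]<.091)&(n>.03); Q=P[k][:,:2]
Q=Q[np.dot(Q-[.582,.173],[-.957,.29])>0]; f=cv2.fitLine(np.float32(Q),cv2.DIST_L2,0,.01,.01).ravel(); print("arm heading",np.degrees(np.arctan2(f[1],f[0])),f)
k=(n<.03)&(P[:,2]>.0935)&(P[:,2]<.099); print("head",cv2.minAreaRect(np.float32(P[k][:,:2]*1000)))
E
python3 st.py
```

```text
22.5 [0.5821 0.1733 0.0851] [1.7998e+02 3.0000e-02 1.6407e+02] 0.9950709316214966
arm heading -16.95026 [ 0.9565582  -0.29154143  0.52746266  0.18905188]
head ((575.0309448242188, 172.75318908691406), (33.3076286315918, 34.862335205078125), 46.47284698486328)
{'time': 22.55, 'ee_pos': [0.582, 0.1733, 0.0849], 'ee_rot': [179.9851, 0.0201, 164.0508], 'force': [0.6334, 0.0656, 0.2079], 'wrist_torque': [-0.0283, 0.0699, -0.0303], 'width': 1.0029, 'finger_force': 0.0}
```

Emit:
carry_out --increments '[[[0,0,0.015],[0,0,0.003],1],[[0,0,0.015],[0,0,0.0045],0.7],[[0,0,0.015],[0,0,0.0045],0.35],[[0,0,0.015],[0,0,0.0045],0.35],[[0,0,0.015],[0,0,0.0045],0.35]]' --force 60

```text
time: 23.05
ee_pos: [0.5819, 0.1729, 0.0804]
ee_rot: [-180.0, -0.0, 163.3]
force: [-1.5, -3.2, 2.5]
width: 0.449
finger_force: 60.2
```

```bash
python3 st.py
```

```text
{'time': 23.05, 'ee_pos': [0.5819, 0.1729, 0.0804], 'ee_rot': [-179.9588, -0.0018, 163.284], 'force': [-1.4563, -3.2019, 2.5388], 'wrist_torque': [-0.6136, 0.2654, 0.0749], 'width': 0.4492, 'finger_force': 60.2238}
```

Emit:
carry_out --increments '[[[0,0,0],[0,0,-0.003],0.35],[[0,0,0],[0,0,-0.008],0.35],[[0,0,0],[0,0,-0.014],0.35],[[0,0,0],[0,0,-0.022],0.35],[[0,0,0],[0,0,-0.035],0.35]]'

```text
time: 23.55
ee_pos: [0.5818, 0.1734, 0.1158]
ee_rot: [180.0, -0.0, 163.3]
force: [0.0, -0.7, -1.4]
width: 0.448
finger_force: 62.0
```

```bash
python3 st.py
```

```text
{'time': 23.55, 'ee_pos': [0.5818, 0.1734, 0.1158], 'ee_rot': [179.9848, -0.017, 163.2789], 'force': [0.0112, -0.6663, -1.4199], 'wrist_torque': [0.0061, -0.0285, 0.0726], 'width': 0.4477, 'finger_force': 61.9503}
```

Emit:
carry_out --increments '[[[0,0,0],[0.02,0.02,-0.02],0.35],[[0,0,0.05],[0.055,0.054,-0.03],0.35],[[0,0,0.1],[0.09,0.088,-0.03],0.35],[[0,0,0.15],[0.125,0.122,-0.03],0.35],[[0,0,0.197],[0.159,0.155,-0.02],0.35]]'

```text
time: 24.05
ee_pos: [0.4737, 0.3697, 0.1378]
ee_rot: [179.8, 0.1, 151.9]
force: [1.1, -0.7, -1.6]
width: 0.451
finger_force: 62.0
```

Emit:
carry_out --increments '[[[0,0,0],[0,0,0.03],0.35],[[0,0,0],[0,0,0.06],0.35],[[0,0,0],[0,0,0.09],0.35],[[0,0,0],[0,0,0.11],0.35],[[0,0,0],[0,0,0.12],0.35]]'

```text
time: 24.55
ee_pos: [0.4739, 0.3674, 0.0143]
ee_rot: [-180.0, -0.0, 152.0]
force: [-0.0, -0.5, -2.2]
width: 0.451
finger_force: 61.9
```

```bash
python3 - <<'E'
from h import *
im,dp=snap("l")
E
python3 st.py
```

```text
24.7 [0.4746 0.3677 0.0159] [1.7996e+02 2.0000e-02 1.5199e+02] 0.45060084037792764
{'time': 24.75, 'ee_pos': [0.4748, 0.3679, 0.0164], 'ee_rot': [179.9054, 0.0447, 151.9907], 'force': [-0.4153, -0.3267, -0.453], 'wrist_torque': [0.023, 0.0288, -0.0316], 'width': 0.4493, 'finger_force': 61.8973}
```

Emit:
carry_out --increments '[[[0,0,0],[0,0,0.006],0.35],[[0,0,0],[0,0,0.011],0.35],[[0,0,0],[0,0,0.013],0.35],[[0,0,0],[0,0,0.0145],0.35],[[0,0,0],[0,0,0.0145],0.35]]'

```text
time: 25.25
ee_pos: [0.4743, 0.3674, 0.0006]
ee_rot: [180.0, 0.0, 152.0]
force: [-0.2, 0.1, -1.0]
width: 0.449
finger_force: 61.9
```

```bash
python3 st.py
```

```text
{'time': 25.25, 'ee_pos': [0.4743, 0.3674, 0.0006], 'ee_rot': [179.9976, 0.0019, 151.9941], 'force': [-0.2094, 0.0991, -1.03], 'wrist_torque': [-0.007, -0.0241, -0.0008], 'width': 0.4492, 'finger_force': 61.9362}
```

Emit:
carry_out --increments '[[[0,0,0],[0,0,0],0.6],[[0,0,0],[0,0,0],1],[[0,0,0],[0,0,0],1],[[0,0,0],[0,0,0],1],[[0,0,0],[0,0,-0.01],1]]'

```text
time: 25.75
ee_pos: [0.4737, 0.367, 0.0097]
ee_rot: [-179.9, -0.1, 152.0]
force: [-0.1, 0.2, -0.4]
width: 1.002
finger_force: 0.0
```

Emit:
carry_out --increments '[[[0,0,0],[0,0,-0.03],1],[[0,0,0],[0,0,-0.07],1],[[0,0,0],[0,0,-0.11],1],[[0,0,0],[0,0,-0.15],1],[[0,0,0],[0.04,0,-0.17],1]]'

```text
time: 26.25
ee_pos: [0.4416, 0.3854, 0.185]
ee_rot: [179.7, 0.2, 151.8]
force: [1.3, 1.3, 0.6]
width: 1.0
finger_force: 0.0
```

```bash
python3 - <<'E'
from h import *
im,dp=snap("m")
P,uv=cloud("wrist",dp)
k=(np.hypot(P[:,0]-.474,P[:,1]-.367)<.1)&(P[:,2]>.0065)&(P[:,2]<.03); Q=P[k]; print(cv2.minAreaRect(np.float32(Q[:,:2]*1000)),np.percentile(Q[:,2],[5,50,95]))
t,dt=manip.camera("top"); o,_=manip.camera("scene")
x=t[150:225,200:300]; y=im
tt=cv2.resize(x,(400,300),interpolation=cv2.INTER_CUBIC)
c=proj("wrist",[[.582,.173,.08]])[0]; print(c)
save("pics/m2.png",np.hstack([cv2.resize(im,(400,300)),tt]))
E
python3 st.py
```

```text
26.4 [0.4381 0.3872 0.1829] [1.7982e+02 8.0000e-02 1.5211e+02] 1.0009903413337193
((474.3797302246094, 366.1878356933594), (39.712791442871094, 168.8130340576172), 62.904232025146484) [0.00750273 0.00914059 0.01144716]
[152.82408427 376.96068589]
{'time': 26.55, 'ee_pos': [0.4391, 0.3858, 0.1801], 'ee_rot': [-179.952, -0.0134, 151.9826], 'force': [0.3037, 0.5918, 0.2924], 'wrist_torque': [0.0296, -0.0687, -0.0074], 'width': 0.9983, 'finger_force': 0.0}
```

View pics/m2.png

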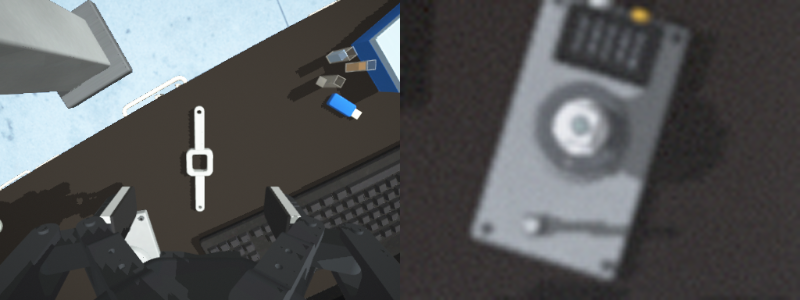

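The left half shows the key lying flat at (200,160), clear of everything. The right half shows the unit with the bare barrel head at (580,125), in line with the base. Handing in now.

```bash
python3 -c "
from cell import manip
print(manip.sign_off())"
```

```text
the job is handed in; nothing more can be done
None
```

The job is handed in, with no verdict returned: barrel turned to the focus stop, lock ring seated and nipped to about 0.99 N m, and key laid back flat on the bench at 26.6 s of the 72 s allowed.

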